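# Make up a repair kit and a polishing kit

## Robot

A 6-joint arm with a two-finger parallel gripper is mounted at the origin on a cart in front of the work surface, level with it; the furniture and walls round the work are solid. World frame = base frame: x ahead of the robot, y to its left, z up, the work surface at z = 0. Lengths are in mm, angles in rad, forces in N, time in s.
With the tool pointing down it reaches from about 425 to 950 mm from the base axis. Payload 14.7 kg.
Tool frame: the origin (TCP) lies at the centre of the arm's flange, where the gripper is bolted on; the fingertips stand 173 mm ahead of it and the grasp point (between the pads) lies 155 mm ahead of it; z points along the fingers, y is the line along which they close (so a half turn about z gives the same grasp; the last joint's range is limited). The gripper opens to 85 mm and grips with 20 to 120 N. Pads are 22 mm wide; open, the fingers measure 114 mm over their backs; the gripper's body (76 mm by 85 mm) begins 54 mm behind the grasp point. The pads swing forward as they close: fully open they stand 13 mm farther back than shut.
Start: joints at [1.13, 0.48, 1.596, -0, 1.065, -0.047], TCP at [249.382, 600.252, 404.697] pointing down, gripper open.
Joint ranges: [-2.75, 2.75], [-0.82, 2.05], [0.23, 2.67], [-1.56, 4.7], [0.09, 2.69], [-2.92, 2.92]. Speed limits (rad/s): [1.89, 1.89, 2.39, 3.01, 3.01, 3.01].

## Interface

Orientations are given as a 3x3 rotation matrix whose columns are the frame's x, y, z axes.
In Python, from plant import manip gives the robot as it stands. The module is installed in compiled form; this text tells all that it offers.
- The arm moves only by the tool play_rows, never from a script. Its argument "moves" is a list of rows, each an object of numbers: "tx", "ty", "tz": the shift along the tool's x, y, z in units of 25 mm (1.0 is 25 mm); "wx", "wy", "wz": the turn, a rotation vector about the tool's x, y, z in rad; "grip": the opening, from 0 (shut) to 1 (fully open). A call has 1 to 10 rows; each row shifts and turns the commanded pose from where the row before left it, along the tool's axes as they then stand; what a row does not reach is not made up. A row lasts 1/10 s, in which the tool goes at most 50 mm and 8.59 degrees, less where a joint would pass 70% of its speed; a pose out of reach is approached as far as the arm can. A call is refused whole if a number of a shift passes 1 or a number of a turn 0.15, either way. A call with a gripper value outside its range is refused whole. The fingers move at their own pace and stop on an object; the grip force is fixed at half the most. Time passes only in rows, so rows that do not move let the fingers close. It gives the time, the measured TCP pose, the force, the opening and the grip force at its end, in the units of the state.
- manip.sense(): the state, without advancing time (a new reading comes with each control period).
- manip.snapshot(name): name is "scene" or "top"; returns a dict with "frame" (420x560x3 uint8, red, green, blue), "fx", "fy", "cx", "cy" (pixels), "world_from_camera" (4x4, takes a point from camera to world coordinates). Camera axes: x right, y down, z forward; pixel columns grow to the right and rows downward; lengths in mm; the calibration is good to about 2 mm. A picture is of the moment at which its call begins. There is no depth.
- manip.close_job(): hands the job in; it is judged then, once.
The state is a dict: "time": time; "qpos": joint angles; "dq": joint speeds; "joint_torque": joint torques, N m; "eef_pos": TCP position; "orientation": TCP orientation; "wrist_force": force on the tool from outside, world axes, zero at the start; "wrist_torque": the same for the moment, N m; "width": opening from 0.0 (shut) to 1.0 (fully open); "finger_force": force on a finger pad.
Only numpy, scipy, OpenCV 4.12 (cv2) and the standard library are available. Lean on these libraries where they do the work, as an engineer would, in place of code of your own. Each camera call takes 0.05 s, during which the arm holds its last target. There are 200 camera calls.

## Task

Make up the two kits from the stock on the bench: add the wooden ring clamp (in the long bay) and the tallest, narrowest pot (in the empty short bay) to the three-bay tray, which already holds the eye loupe, and put the pumice block in the oblong bay and the widest, squattest pot in the square bay of the two-bay tray. Everything must sit upright and flat on the floor of its bay; leave the loupe in its bay, and leave the middle-sized pot and the brass doming block where they stand.

Things in the scene. Friction and masses are not known exactly. Their poses are not given: they have to be found in the camera images.
- tray_three: Fixed flat wooden tray, cork-lined bays, 152 mm along its x, 126 along its y; origin at the centre of its underside, on the bench, z up. Bay floors 4 mm, rib tops 9 mm above the bench; ribs 6 mm wide. Long bay: centre (0, -32) mm, 140 along x by 50 along y. Short bays, 67 along x by 58 along y: centre (+36.5, +28), already holding the loupe, and (-36.5, +28), empty.
- tray_two: Fixed flat wooden tray with cork-lined bays, 166 mm along its x and 110 mm along its y; origin at the centre of its underside, on the bench, z up. Bay floors are 4 mm above the bench, rib tops 9 mm. Oblong bay: centre (-41, 0) mm, 72 along x by 98 along y. Square bay: centre (+39, 0) mm, 76 by 76.
- ring_clamp: Reddish-brown wooden two-jaw ring clamp lying flat, 115 mm long along its y, 29 mm wide along its x, wood 18 mm high, with a leather band to 22 mm round its middle; origin at the centre of its underside, z up. The jaws are fixed to each other. About 0.09 kg.
- eye_loupe: Black eye loupe, already standing near the middle of the +x short bay of the three-bay tray, loose; to stay in that bay. A round cup 35 mm in diameter and 26 mm high, slightly narrower at the top; origin at the centre of its underside, z up. About 0.05 kg.
- tall_pot: The tallest and narrowest of three lidded pots: 37 mm in diameter, 65 mm high, body 47 mm high under a ribbed black lid 34 mm in diameter; closed; origin at the centre of its underside, z up. About 0.08 kg.
- wide_pot: The widest and squattest of three lidded pots: 52 mm in diameter, 42 mm high, body 30 mm high under a ribbed red lid 48 mm in diameter; closed; origin at the centre of its underside, z up. About 0.08 kg.
- pumice_block: Pale yellow worn pumice block with rounded edges, 76 mm long along its y, 47 mm wide along its x, 33 mm high; origin at the centre of its underside, z up. About 0.16 kg.
- middle_pot: The middle-sized pot, 43 mm in diameter, 50 mm high, ribbed black lid; loose; not part of either kit, to stay where it stands. Origin at the centre of its underside.
- doming_block: Brass doming block, a 36 mm cube with round hollows in its top; loose; not part of either kit, to stay where it stands. Origin at the centre of its underside.
- drawer_chest: Fixed dark wooden drawer chest behind the stock, an obstacle: always at the same place, 237 mm high, reaching 156 mm either side of its origin along its y and 112 mm behind and 96 mm in front (-x) of it; its middle drawer, 80 to 140 mm up, stands open to 125 mm in front, with a knob to 147 mm. Origin at the centre of its underside.
Things that resemble listed ones, but are neither listed nor needed, are in the scene too. What is shaped like the wide_pot but turquoise is not meant.

How it is judged:
By the outcome, as a careful person would: the job done as asked, in the order asked, and still so for the second after the job is handed in, with the robot touching nothing.
It also fails if it takes over 88 s, if anything falls off the work surface, if the arm or the gripper's body presses on something with over 40 N, if the wrist force passes 120 N, or if a joint passes its speed limit or range.

## Working session

There is one attempt and no reset: what is moved stays moved. The work goes in short steps, Python scripts to look and compute and a tool call to move; the robot and the scene stay as the last step left them, time stands still between calls to the robot, and variables do not carry over. Pictures are saved under pics/ and viewed, at most 14 in all, crops included, and the job is handed in when it is done.

Besides the shell and the picture viewer there is one more tool, called after ">>>" as name(argument=value, ...), one argument or row to a line, values as JSON. play_rows: Moves the arm, as the interface text tells. Its arguments: {"type":"object","properties":{"moves":{"type":"array"}},"required":["moves"]}

```bash
mkdir -p pics; cat > h.py <<'E'
import numpy as np, cv2
from plant import manip
def snap(n,f=None):
    s=manip.snapshot(n)
    if f: cv2.imwrite('pics/'+f,cv2.resize(s['frame'][:,:,::-1],None,fx=1.4,fy=1.4,interpolation=cv2.INTER_CUBIC))
    return s
def ray(s,u,v,z):
    T=np.array(s['world_from_camera']);d=T[:3,:3]@np.array([(u-s['cx'])/s['fx'],(v-s['cy'])/s['fy'],1]);o=T[:3,3]
    return o+d*(z-o[2])/d[2]
def proj(s,p):
    T=np.array(s['world_from_camera']);c=T[:3,:3].T@(np.array(p)-T[:3,3]);return c[0]/c[2]*s['fx']+s['cx'],c[1]/c[2]*s['fy']+s['cy']
E
python3 - <<'E'
from h import *
import pickle
for n in('scene','top'):
    s=snap(n,n+'0.png');pickle.dump(s,open(n+'0.pkl','wb'));print(n,s['fx'],s['cx'],s['cy'],np.round(s['world_from_camera'],3).tolist())
print(manip.sense())
E
```

```text
scene 523.7230369783867 283.2863255280798 209.42454141504152 [[0.677, -0.395, 0.621, -182.277], [-0.736, -0.369, 0.568, -716.064], [0.004, -0.841, -0.54, 712.68], [0.0, 0.0, 0.0, 1.0]]
top 405.6266180138436 282.50139473122016 204.42678980823277 [[0.055, -0.975, 0.217, 375.391], [-0.998, -0.055, 0.006, -12.737], [0.006, -0.217, -0.976, 897.601], [0.0, 0.0, 0.0, 1.0]]
{'time': 0.1, 'qpos': array([ 1.13038270e+00,  4.80777255e-01,  1.59680752e+00,  9.28921660e-06,
        1.06506778e+00, -4.66188906e-02]), 'dq': array([ 0.00071781, -0.0005702 , -0.00046012,  0.00123077,  0.00099031,
       -0.00176334]), 'joint_torque': array([ 9.73749934e-05, -9.52249861e+01, -4.31039429e+01,  1.06104144e-04,
        5.34425999e-03,  1.99115595e-05]), 'eef_pos': array([249.31883225, 600.09640363, 404.1324264 ]), 'orientation': array([[-9.23457946e-01,  3.83699375e-01, -4.59202976e-04],
       [ 3.83699646e-01,  9.23457454e-01, -9.55299691e-04],
       [ 5.75065168e-05, -1.05837511e-03, -9.99999438e-01]]), 'wrist_force': array([ 1.07160075, -0.32284005,  0.02220514]), 'wrist_torque': array([-0.04925442, -0.02277133, -0.01499864]), 'finger_force': 0.0, 'width': 1.0013810423956349}
```

View pics/scene0.png

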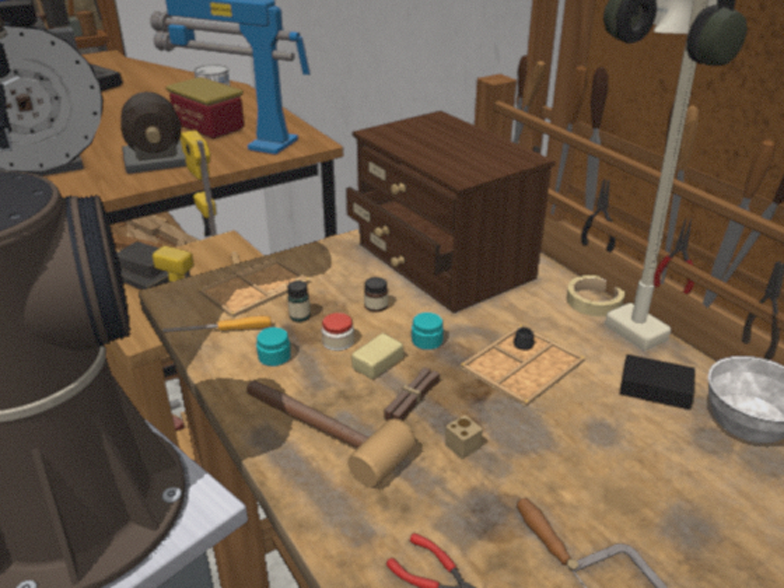

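View pics/top0.png

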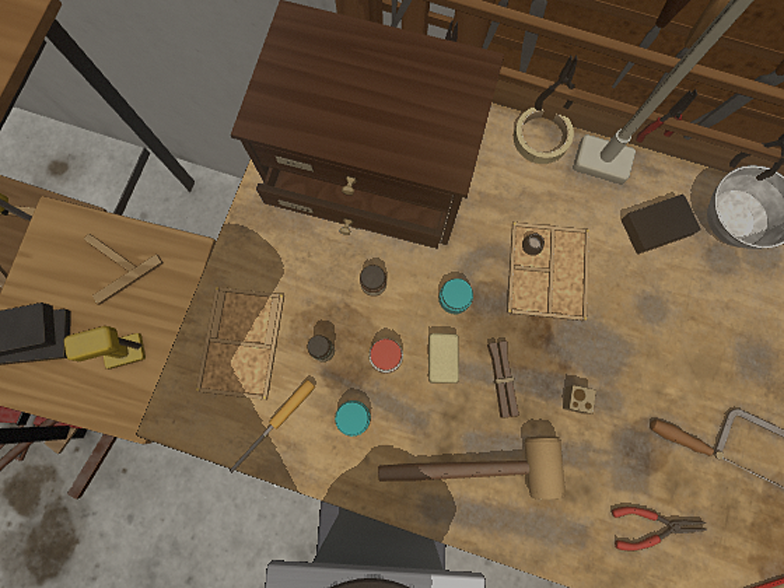

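The top view (1.4x) shows these candidates:
- **Tall pot:** small dark lid at (320,347). The middle pot is at (373,278).
- **Wide pot:** red lid at (386,355). Turquoise decoys are at (456,294) and (352,418).
- **Pumice:** (443,357). The mallet head at (545,467) is also pale.
- **Ring clamp:** (503,378). Mallet and tool handles are also brown.
- **Trays:** tray_three is near (547,270) with the loupe at (533,243). tray_two is near (241,343).

```bash
python3 - <<'E'
from h import *
import pickle
s=pickle.load(open('top0.pkl','rb'));f=s['frame'];hsv=cv2.cvtColor(f,cv2.COLOR_RGB2HSV)
for n,p,r,z in [('tall',(320,347),16,60),('mid',(373,278),20,45),('red',(386,355),25,40),('pum',(443,357),28,30),('clamp',(503,378),38,18),('dom',(580,397),20,36),('loupe',(533,243),14,28)]:
    u,v=p[0]/1.4,p[1]/1.4;print(n,np.round(ray(s,u,v,z)),hsv[int(v),int(u)])
for n,c in [('t3',[(512,222),(587,228),(585,319),(508,314)]),('t2',[(216,289),(284,293),(268,398),(198,393)])]:
    print(n,[np.round(ray(s,a/1.4,b/1.4,9)[:2]).tolist() for a,b in c])
a=f[150:300,130:290];b=f[145:305,300:440]
cv2.imwrite('pics/c1.png',cv2.resize(a[:,:,::-1],None,fx=4,fy=4,interpolation=cv2.INTER_CUBIC)[:600])
cv2.imwrite('pics/c2.png',cv2.resize(b[:,:,::-1],None,fx=3.7,fy=3.7,interpolation=cv2.INTER_CUBIC)[:600])
E
```

```text
tall [464.  98.  60.] [19 70 77]
mid [576.  28.  45.] [14 66 81]
red [460.   1.  40.] [  5 151 164]
pum [462. -86.  30.] [ 23  81 173]
clamp [ 437. -180.   18.] [16 95 78]
dom [ 414. -292.   36.] [ 17 148  95]
loupe [ 652. -223.   28.] [ 16  57 151]
t3 [[692.0, -193.0], [689.0, -316.0], [537.0, -310.0], [538.0, -188.0]]
t2 [[553.0, 279.0], [552.0, 170.0], [387.0, 178.0], [388.0, 286.0]]
```

View pics/c1.png

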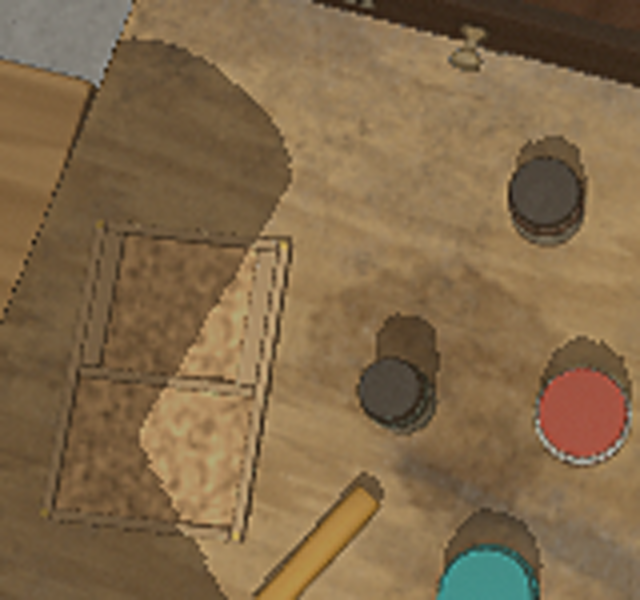

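View pics/c2.png

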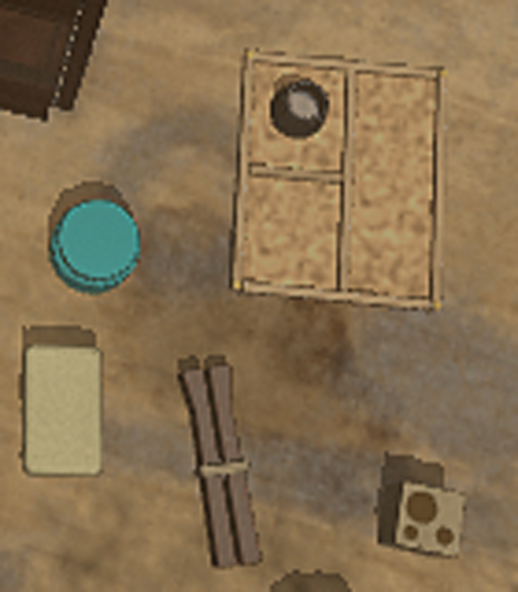

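The crops confirm the choices: tall pot lid at c1 (391,388), red lid at c1 (584,413), pumice at c2 (63,409), and clamp at c2 (220,465) with its band in the middle. tray_two has corners at c1 (101,225), (290,240), (241,540) and (47,516), with the square bay at the top. tray_three has corners at c2 (248,51), (441,70), (438,306) and (235,290), with the loupe top left.

```bash
python3 - <<'E'
from h import *
import pickle
s=pickle.load(open('top0.pkl','rb'));S=pickle.load(open('scene0.pkl','rb'))
c1=lambda p:((p[0]+.5)/4-.5+130,(p[1]+.5)/4-.5+150)
c2=lambda p:((p[0]+.5)/3.7-.5+300,(p[1]+.5)/3.7-.5+145)
def tray(n,c,cs):
    P=np.array([ray(s,*c(p),9)[:2] for p in cs]); q=P-P.mean(0)
    x=(P[0]+P[1]-P[2]-P[3]);y=(P[0]+P[3]-P[1]-P[2])
    print(n,P.mean(0).round(1),'sizes',np.linalg.norm(x)/2,np.linalg.norm(y)/2,'yaw',np.arctan2(x[1],x[0]),np.arctan2(-y[0],y[1]))
    yaw=(np.arctan2(x[1],x[0])+np.arctan2(-y[0],y[1]))/2
    R=np.array([[np.cos(yaw),-np.sin(yaw)],[np.sin(yaw),np.cos(yaw)]]);return lambda a,b:(P.mean(0)+R@[a,b]).round(1)
t3=tray('t3',c2,[(248,51),(441,70),(438,306),(235,290)]);print('long',t3(0,-32),'short',t3(-36.5,28))
t2=tray('t2',c1,[(101,225),(290,240),(241,540),(47,516)]);print('obl',t2(-41,0),'sq',t2(39,0))
def tri(a,b):
    o=[];d=[]
    for k,(u,v) in((s,a),(S,b)):
        p=ray(k,u,v,0);o.append(np.array(k['world_from_camera'])[:3,3]);d.append((p-o[-1])/np.linalg.norm(p-o[-1]))
    M=sum(np.eye(3)-np.outer(e,e) for e in d);return np.linalg.solve(M,sum((np.eye(3)-np.outer(e,e))@q for e,q in zip(d,o))).round(1)
for n,p,z,q in[('tall',(391,388),65,(298,287)),('red',(584,413),42,(338,321)),('mid',(546,191),50,(376,284))]:
    print(n,ray(s,*c1(p),z).round(1),'tri',tri(c1(p),(q[0]/1.4,q[1]/1.4)))
hsv=cv2.cvtColor(s['frame'],cv2.COLOR_RGB2HSV)
m=cv2.inRange(hsv,(20,60,140),(28,110,255));m[:,:305]=0;m[:,330:]=0;m[:235]=0;m[278:]=0
c=max(cv2.findContours(m,0,2)[0],key=cv2.contourArea);
B=cv2.boxPoints(cv2.minAreaRect(c));print('pumice',np.array([ray(s,*b,31) for b in B]).round(1).tolist(),ray(s,*B.mean(0),31))
K=[ray(s,*c2(p),18)[:2] for p in[(179,372),(231,365),(261,560),(211,566),(197,468),(247,465)]]
K=np.array(K);print('clamp',K.round(1).tolist(),K[:4].mean(0),'mid w',np.linalg.norm(K[4]-K[5]),'yaw dir',K[:2].mean(0)-K[2:4].mean(0))
print('chest corner knob',ray(s,345/1.4,222/1.4,110),ray(s,440/1.4,240/1.4,80),ray(s,468/1.4,193/1.4,237))
E
```

```text
t3 [ 615.  -252.4] sizes 150.4100438939724 121.10582703403642 yaw -0.03572937683447983 -0.034756106960652185
long [ 613.8 -284.4] short [ 579.5 -223.2]
t2 [471.  229.4] sizes 163.46422319765253 105.94991403158903 yaw -0.05889161174903659 -0.044445064610288874
obl [430.1 231.5] sq [510.  227.3]
tall [465.8 100.5  65. ] tri [466.4 100.6  62.5]
red [460.9   1.2  42. ] tri [461.4   0.6  43.7]
mid [577.7  28.4  50. ] tri [578.3  28.4  48. ]
pumice [[425.5, -67.2, 31.0], [497.6, -64.1, 31.0], [499.9, -104.9, 31.0], [427.7, -107.3, 31.0]] [462.33588302 -85.88233346  31.        ]
clamp [[488.8, -154.7], [494.6, -185.2], [383.5, -203.8], [378.6, -175.2], [433.5, -166.2], [436.9, -195.2]] [ 436.3563891 -179.7019   ] mid w 29.1593932263458 yaw dir [110.65381238  19.55193054]
chest corner knob [642.37582629  70.81085273 110.        ] [632.37202628 -70.60267002  80.        ] [645.69202113 -91.79987489 237.        ]
```

>>> play_rows(
  moves=[
    {"wz":-0.142,"grip":0.65},
    {"wz":-0.142,"grip":0.65},
    {"wz":-0.142,"grip":0.65},
    {"wz":-0.143,"grip":0.65},
    {"tx":-0.33,"ty":-0.96,"grip":0.65},
    {"tx":-0.33,"ty":-0.96,"grip":0.65},
    {"tx":-0.33,"ty":-0.96,"grip":0.65},
    {"tx":-0.33,"ty":-0.96,"grip":0.65},
    {"tx":-0.33,"ty":-0.96,"grip":0.65},
    {"tx":-0.33,"ty":-0.96,"grip":0.65},
  ],
)

```text
$.moves[0]: bad value
```

```bash
cat >> h.py <<'E'
def go(x,y,z,a,frm=None):
    st=manip.sense();p=np.array(st['eef_pos']);R=np.array(st['orientation']);a0=np.arctan2(-R[0,1],R[1,1])
    if frm: p=np.array(frm[:3]);a0=frm[3]
    d=np.array([x,y,z])-p
    print('wz',round(a0-a,3),'units',np.round([(-np.cos(a)*d[0]-np.sin(a)*d[1])/25,(-np.sin(a)*d[0]+np.cos(a)*d[1])/25,-d[2]/25],2),'| at',p.round(1),'a',round(a0,3),'w',round(st['width'],3),'ff',round(st['finger_force'],1),'wf',np.round(st['wrist_force'],1),'tilt',np.round(R[:2,2],3),'t',st['time'],'q',st['qpos'].round(2))
E
python3 -c "
from h import *
go(470,200,404,.175)"
```

```text
wz -0.569 units [-5.91e+00 -1.73e+01  1.00e-02] | at [249.3 600.1 404.1] a -0.394 w 1.001 ff 0.0 wf [ 1.1 -0.3  0. ] tilt [-0.    -0.001] t 0.1 q [ 1.13  0.48  1.6   0.    1.07 -0.05]
```

>>> play_rows(
  moves=[
    {"tx":0,"ty":0,"tz":0,"wx":0,"wy":0,"wz":-0.142,"grip":0.65},
    {"tx":0,"ty":0,"tz":0,"wx":0,"wy":0,"wz":-0.142,"grip":0.65},
    {"tx":0,"ty":0,"tz":0,"wx":0,"wy":0,"wz":-0.142,"grip":0.65},
    {"tx":0,"ty":0,"tz":0,"wx":0,"wy":0,"wz":-0.143,"grip":0.65},
    {"tx":-0.33,"ty":-0.96,"tz":0,"wx":0,"wy":0,"wz":0,"grip":0.65},
    {"tx":-0.33,"ty":-0.96,"tz":0,"wx":0,"wy":0,"wz":0,"grip":0.65},
  ],
)

```text
time: 0.7
eef_pos: [273.9, 555.5, 404.1]
orientation: [[-0.984, -0.176, -0.0], [-0.176, 0.984, -0.001], [0.0, -0.001, -1.0]]
wrist_force: [0.5, 0.0, 0.3]
width: 0.651
finger_force: 0.0
```

```bash
python3 -c "
from h import *
go(470,200,404,.175)"
```

```text
wz 0.002 units [-5.250e+00 -1.537e+01  1.000e-02] | at [273.9 555.5 404.1] a 0.177 w 0.651 ff 0.0 wf [0.5 0.  0.3] tilt [-0.    -0.001] t 0.7 q [ 1.06  0.44  1.67 -0.    1.03 -0.68]
```

>>> play_rows(
  moves=[
    {"tx":-0.33,"ty":-0.96,"tz":0,"wx":0,"wy":0,"wz":0,"grip":0.65},
    {"tx":-0.33,"ty":-0.96,"tz":0,"wx":0,"wy":0,"wz":0,"grip":0.65},
    {"tx":-0.33,"ty":-0.96,"tz":0,"wx":0,"wy":0,"wz":0,"grip":0.65},
    {"tx":-0.33,"ty":-0.96,"tz":0,"wx":0,"wy":0,"wz":0,"grip":0.65},
    {"tx":-0.33,"ty":-0.96,"tz":0,"wx":0,"wy":0,"wz":0,"grip":0.65},
    {"tx":-0.33,"ty":-0.96,"tz":0,"wx":0,"wy":0,"wz":0,"grip":0.65},
    {"tx":-0.33,"ty":-0.96,"tz":0,"wx":0,"wy":0,"wz":0,"grip":0.65},
    {"tx":-0.33,"ty":-0.96,"tz":0,"wx":0,"wy":0,"wz":0,"grip":0.65},
    {"tx":-0.33,"ty":-0.96,"tz":0,"wx":0,"wy":0,"wz":0,"grip":0.65},
    {"tx":-0.33,"ty":-0.96,"tz":0,"wx":0,"wy":0,"wz":0,"grip":0.65},
  ],
)

```text
time: 1.7
eef_pos: [397.4, 332.9, 404.5]
orientation: [[-0.985, -0.174, -0.0], [-0.174, 0.985, -0.0], [0.0, -0.0, -1.0]]
wrist_force: [0.2, -0.1, -0.1]
width: 0.647
finger_force: 0.0
```

>>> play_rows(
  moves=[
    {"tx":-0.33,"ty":-0.96,"tz":0,"wx":0,"wy":0,"wz":0,"grip":0.65},
    {"tx":-0.33,"ty":-0.96,"tz":0,"wx":0,"wy":0,"wz":0,"grip":0.65},
    {"tx":-0.33,"ty":-0.96,"tz":0,"wx":0,"wy":0,"wz":0,"grip":0.65},
    {"tx":-0.33,"ty":-0.96,"tz":0,"wx":0,"wy":0,"wz":0,"grip":0.65},
    {"tx":-0.33,"ty":-0.96,"tz":0,"wx":0,"wy":0,"wz":0,"grip":0.65},
    {"tx":-0.33,"ty":-0.96,"tz":0,"wx":0,"wy":0,"wz":0,"grip":0.65},
    {"tx":0.26,"ty":-0.98,"tz":0.28,"wx":0,"wy":0,"wz":0,"grip":0.65},
    {"tx":0.26,"ty":-0.98,"tz":0.28,"wx":0,"wy":0,"wz":0,"grip":0.65},
    {"tx":0.26,"ty":-0.98,"tz":0.28,"wx":0,"wy":0,"wz":0,"grip":0.65},
    {"tx":0.26,"ty":-0.98,"tz":0.28,"wx":0,"wy":0,"wz":0,"grip":0.65},
  ],
)

```text
time: 2.7
eef_pos: [462.1, 98.7, 376.3]
orientation: [[-0.985, -0.174, -0.0], [-0.174, 0.985, -0.0], [0.0, 0.0, -1.0]]
wrist_force: [-0.0, -0.5, 0.5]
width: 0.651
finger_force: 0.0
```

>>> play_rows(
  moves=[
    {"tx":0.26,"ty":-0.98,"tz":0.28,"wx":0,"wy":0,"wz":0,"grip":0.65},
    {"tx":0.26,"ty":-0.98,"tz":0.28,"wx":0,"wy":0,"wz":0,"grip":0.65},
    {"tx":0.26,"ty":-0.98,"tz":0.28,"wx":0,"wy":0,"wz":0,"grip":0.65},
    {"tx":0.26,"ty":-0.98,"tz":0.28,"wx":0,"wy":0,"wz":0,"grip":0.65},
    {"tx":0.26,"ty":-0.98,"tz":0.28,"wx":0,"wy":0,"wz":0,"grip":0.65},
    {"tx":0.26,"ty":-0.98,"tz":0.28,"wx":0,"wy":0,"wz":0,"grip":0.65},
    {"tx":0.26,"ty":-0.98,"tz":0.28,"wx":0,"wy":0,"wz":0,"grip":0.65},
    {"tx":0.26,"ty":-0.98,"tz":0.28,"wx":0,"wy":0,"wz":0,"grip":0.65},
    {"tx":0.26,"ty":-0.98,"tz":0.28,"wx":0,"wy":0,"wz":0,"grip":0.65},
    {"tx":0.26,"ty":-0.98,"tz":0.28,"wx":0,"wy":0,"wz":0,"grip":0.65},
  ],
)

```text
time: 3.7
eef_pos: [440.8, -153.9, 306.3]
orientation: [[-0.985, -0.174, -0.0], [-0.174, 0.985, 0.0], [0.0, 0.0, -1.0]]
wrist_force: [0.5, 0.1, 0.6]
width: 0.651
finger_force: 0.0
```

```bash
python3 -c "
from h import *
go(436.4,-180,181,.175)"
```

```text
wz 0.0 units [ 0.36 -1.    5.01] | at [ 440.8 -153.9  306.3] a 0.175 w 0.651 ff 0.0 wf [0.5 0.1 0.6] tilt [-0.  0.] t 3.7 q [-0.4   0.37  2.1   0.    0.67 -2.15]
```

>>> play_rows(
  moves=[
    {"tx":0.36,"ty":-1.0,"tz":0.8,"wx":0,"wy":0,"wz":0,"grip":0.65},
    {"tx":0,"ty":0,"tz":0.9,"wx":0,"wy":0,"wz":0,"grip":0.65},
    {"tx":0,"ty":0,"tz":0.9,"wx":0,"wy":0,"wz":0,"grip":0.65},
    {"tx":0,"ty":0,"tz":0.9,"wx":0,"wy":0,"wz":0,"grip":0.65},
    {"tx":0,"ty":0,"tz":0.83,"wx":0,"wy":0,"wz":0,"grip":0.65},
    {"tx":0,"ty":0,"tz":0.5,"wx":0,"wy":0,"wz":0,"grip":0.65},
    {"tx":0,"ty":0,"tz":0.3,"wx":0,"wy":0,"wz":0,"grip":0.65},
    {"tx":0,"ty":0,"tz":0,"wx":0,"wy":0,"wz":0,"grip":0.65},
  ],
)

```text
time: 4.5
eef_pos: [436.4, -178.9, 177.9]
orientation: [[-0.985, -0.174, -0.001], [-0.174, 0.985, 0.001], [0.001, 0.001, -1.0]]
wrist_force: [-0.2, -0.1, -0.6]
width: 0.648
finger_force: 0.0
```

>>> play_rows(
  moves=[
    {"tx":0,"ty":0,"tz":0,"wx":0,"wy":0,"wz":0,"grip":0},
    {"tx":0,"ty":0,"tz":0,"wx":0,"wy":0,"wz":0,"grip":0},
    {"tx":0,"ty":0,"tz":0,"wx":0,"wy":0,"wz":0,"grip":0},
    {"tx":0,"ty":0,"tz":0,"wx":0,"wy":0,"wz":0,"grip":0},
    {"tx":0,"ty":0,"tz":0,"wx":0,"wy":0,"wz":0,"grip":0},
  ],
)

```text
time: 5.0
eef_pos: [436.9, -179.2, 179.5]
orientation: [[-0.985, -0.175, 0.001], [-0.175, 0.985, -0.001], [-0.001, -0.001, -1.0]]
wrist_force: [-2.3, -0.8, 9.4]
width: 0.304
finger_force: 58.8
```

```bash
python3 -c "
from h import *
go(613.8,-284.4,182,-.035)"
```

```text
wz 0.21 units [-7.22 -3.96 -0.1 ] | at [ 436.9 -179.2  179.5] a 0.175 w 0.304 ff 58.8 wf [-2.3 -0.8  9.4] tilt [ 0.001 -0.001] t 5.0 q [-0.45  0.61  2.17 -0.    0.36 -2.2 ]
```

>>> play_rows(
  moves=[
    {"tx":0,"ty":0,"tz":-0.4,"wx":0,"wy":0,"wz":0,"grip":0},
    {"tx":0,"ty":0,"tz":-0.8,"wx":0,"wy":0,"wz":0,"grip":0},
    {"tx":0,"ty":0,"tz":-0.9,"wx":0,"wy":0,"wz":0,"grip":0},
    {"tx":0,"ty":0,"tz":-0.5,"wx":0,"wy":0,"wz":0.105,"grip":0},
    {"tx":0,"ty":0,"tz":0,"wx":0,"wy":0,"wz":0.105,"grip":0},
  ],
)

```text
time: 5.5
eef_pos: [437.2, -179.3, 246.1]
orientation: [[-0.999, 0.039, 0.003], [0.039, 0.999, -0.002], [-0.004, -0.002, -1.0]]
wrist_force: [-0.3, -0.9, -0.1]
width: 0.3
finger_force: 59.9
```

>>> play_rows(
  moves=[
    {"tx":-0.6,"ty":-0.3,"tz":0,"wx":0,"wy":0,"wz":0,"grip":0},
    {"tx":-0.9,"ty":-0.5,"tz":0,"wx":0,"wy":0,"wz":0,"grip":0},
    {"tx":-0.9,"ty":-0.5,"tz":0,"wx":0,"wy":0,"wz":0,"grip":0},
    {"tx":-0.9,"ty":-0.5,"tz":0,"wx":0,"wy":0,"wz":0,"grip":0},
    {"tx":-0.9,"ty":-0.5,"tz":0,"wx":0,"wy":0,"wz":0,"grip":0},
    {"tx":-0.9,"ty":-0.5,"tz":0,"wx":0,"wy":0,"wz":0,"grip":0},
    {"tx":-0.9,"ty":-0.5,"tz":0,"wx":0,"wy":0,"wz":0,"grip":0},
    {"tx":-0.7,"ty":-0.4,"tz":0,"wx":0,"wy":0,"wz":0,"grip":0},
    {"tx":-0.52,"ty":-0.26,"tz":0,"wx":0,"wy":0,"wz":0,"grip":0},
    {"tx":0,"ty":0,"tz":0,"wx":0,"wy":0,"wz":0,"grip":0},
  ],
)

```text
time: 6.5
eef_pos: [614.8, -285.0, 244.6]
orientation: [[-0.999, 0.035, 0.002], [0.035, 0.999, -0.001], [-0.002, -0.001, -1.0]]
wrist_force: [0.6, 0.4, -1.7]
width: 0.303
finger_force: 59.8
```

```bash
python3 -c "
from h import *
snap('top','top1.png')
s=snap('scene');cv2.imwrite('pics/s1.png',cv2.resize(s['frame'][150:350,200:450,::-1],None,fx=3,fy=3))
go(613.8,-284.4,184,-.035)"
```

```text
wz 0.0 units [-0.03 -0.02  2.4 ] | at [ 613.1 -284.   244. ] a -0.035 w 0.303 ff 59.8 wf [-0.3  0.2 -0.6] tilt [-0.  0.] t 6.6 q [-0.48  0.69  1.66  0.    0.79 -2.01]
```

View pics/s1.png

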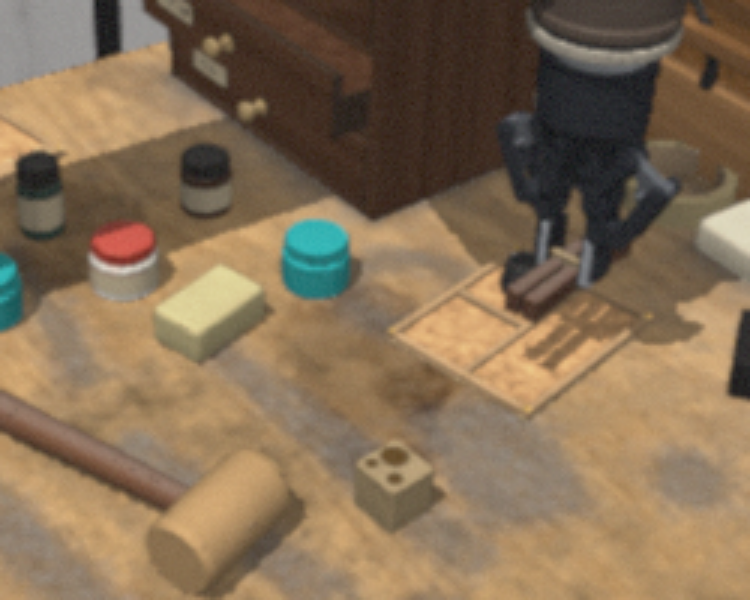

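The scene crop shows the clamp held level by its band at (555,270), above the long bay and aligned with the tray.

>>> play_rows(
  moves=[
    {"tx":0,"ty":0,"tz":0.6,"wx":0,"wy":0,"wz":0,"grip":0},
    {"tx":0,"ty":0,"tz":0.7,"wx":0,"wy":0,"wz":0,"grip":0},
    {"tx":0,"ty":0,"tz":0.5,"wx":0,"wy":0,"wz":0,"grip":0},
    {"tx":0,"ty":0,"tz":0.3,"wx":0,"wy":0,"wz":0,"grip":0},
    {"tx":0,"ty":0,"tz":0.2,"wx":0,"wy":0,"wz":0,"grip":0},
    {"tx":0,"ty":0,"tz":0.1,"wx":0,"wy":0,"wz":0,"grip":0},
    {"tx":0,"ty":0,"tz":0,"wx":0,"wy":0,"wz":0,"grip":0},
  ],
)

```text
time: 7.3
eef_pos: [613.6, -284.3, 183.7]
orientation: [[-0.999, 0.035, 0.0], [0.035, 0.999, -0.0], [-0.0, -0.0, -1.0]]
wrist_force: [0.4, -0.8, -0.7]
width: 0.299
finger_force: 59.8
```

>>> play_rows(
  moves=[
    {"tx":0,"ty":0,"tz":0.04,"wx":0,"wy":0,"wz":0,"grip":0},
    {"tx":0,"ty":0,"tz":0.04,"wx":0,"wy":0,"wz":0,"grip":0},
    {"tx":0,"ty":0,"tz":0,"wx":0,"wy":0,"wz":0,"grip":0},
  ],
)

```text
time: 7.6
eef_pos: [613.7, -284.3, 183.4]
orientation: [[-0.999, 0.035, 0.001], [0.035, 0.999, -0.0], [-0.001, -0.0, -1.0]]
wrist_force: [-9.6, 4.1, 28.3]
width: 0.301
finger_force: 63.3
```

>>> play_rows(
  moves=[
    {"tx":0,"ty":0,"tz":0,"wx":0,"wy":0,"wz":0,"grip":0.34},
    {"tx":0,"ty":0,"tz":0,"wx":0,"wy":0,"wz":0,"grip":0.4},
    {"tx":0,"ty":0,"tz":0,"wx":0,"wy":0,"wz":0,"grip":0.5},
    {"tx":0,"ty":0,"tz":0,"wx":0,"wy":0,"wz":0,"grip":0.5},
    {"tx":0,"ty":0,"tz":-0.4,"wx":0,"wy":0,"wz":0,"grip":0.5},
    {"tx":0,"ty":0,"tz":-0.8,"wx":0,"wy":0,"wz":0,"grip":0.5},
    {"tx":0,"ty":0,"tz":-1,"wx":0,"wy":0,"wz":0,"grip":0.6},
    {"tx":0,"ty":0,"tz":-1,"wx":0,"wy":0,"wz":0,"grip":0.7},
    {"tx":0,"ty":0,"tz":-1,"wx":0,"wy":0,"wz":0,"grip":0.7},
    {"tx":0,"ty":0,"tz":-0.8,"wx":0,"wy":0,"wz":0,"grip":0.7},
  ],
)

```text
time: 8.6
eef_pos: [613.7, -284.3, 308.7]
orientation: [[-0.999, 0.035, 0.001], [0.035, 0.999, -0.001], [-0.001, -0.001, -1.0]]
wrist_force: [0.0, -0.7, 0.9]
width: 0.701
finger_force: 0.0
```

```bash
python3 -c "
from h import *
go(466,100.5,300,-.035)"
```

```text
wz 0.0 units [ 6.44 15.18  0.35] | at [ 613.7 -284.3  308.7] a -0.035 w 0.701 ff 0.0 wf [ 0.  -0.7  0.9] tilt [ 0.001 -0.001] t 8.6 q [-0.48  0.61  1.62  0.    0.91 -2.01]
```

>>> play_rows(
  moves=[
    {"tx":0.4,"ty":0.95,"tz":0,"wx":0,"wy":0,"wz":0,"grip":0.65},
    {"tx":0.4,"ty":0.95,"tz":0,"wx":0,"wy":0,"wz":0,"grip":0.65},
    {"tx":0.4,"ty":0.95,"tz":0,"wx":0,"wy":0,"wz":0,"grip":0.65},
    {"tx":0.4,"ty":0.95,"tz":0,"wx":0,"wy":0,"wz":0,"grip":0.65},
    {"tx":0.4,"ty":0.95,"tz":0,"wx":0,"wy":0,"wz":0,"grip":0.65},
    {"tx":0.4,"ty":0.95,"tz":0,"wx":0,"wy":0,"wz":0,"grip":0.65},
    {"tx":0.4,"ty":0.95,"tz":0,"wx":0,"wy":0,"wz":0,"grip":0.65},
    {"tx":0.4,"ty":0.95,"tz":0,"wx":0,"wy":0,"wz":0,"grip":0.65},
    {"tx":0.4,"ty":0.95,"tz":0,"wx":0,"wy":0,"wz":0,"grip":0.65},
    {"tx":0.4,"ty":0.95,"tz":0,"wx":0,"wy":0,"wz":0,"grip":0.65},
  ],
)

```text
time: 9.6
eef_pos: [521.4, -42.5, 307.1]
orientation: [[-0.999, 0.035, 0.001], [0.035, 0.999, -0.0], [-0.001, -0.0, -1.0]]
wrist_force: [0.1, -0.1, -0.1]
width: 0.653
finger_force: 0.0
```

>>> play_rows(
  moves=[
    {"tx":0.4,"ty":0.95,"tz":0,"wx":0,"wy":0,"wz":0,"grip":0.65},
    {"tx":0.4,"ty":0.95,"tz":0,"wx":0,"wy":0,"wz":0,"grip":0.65},
    {"tx":0.4,"ty":0.95,"tz":0,"wx":0,"wy":0,"wz":0,"grip":0.65},
    {"tx":0.4,"ty":0.95,"tz":0,"wx":0,"wy":0,"wz":0,"grip":0.65},
    {"tx":0.4,"ty":0.95,"tz":0,"wx":0,"wy":0,"wz":0,"grip":0.65},
    {"tx":0.44,"ty":0.93,"tz":0,"wx":0,"wy":0,"wz":0,"grip":0.65},
    {"tx":0,"ty":0,"tz":0,"wx":0,"wy":0,"wz":0,"grip":0.65},
  ],
)

```text
time: 10.3
eef_pos: [464.7, 102.5, 307.0]
orientation: [[-0.999, 0.033, -0.0], [0.033, 0.999, 0.0], [0.0, 0.0, -1.0]]
wrist_force: [-0.6, 0.4, -0.8]
width: 0.653
finger_force: 0.0
```

```bash
python3 -c "
from h import *
import pickle
s=snap('top');o=pickle.load(open('top0.pkl','rb'))['frame']
cv2.imwrite('pics/c3.png',cv2.resize(s['frame'][145:305,200:440,::-1],None,fx=3,fy=3))
go(466,100.5,189,-.035)"
```

```text
wz 0.002 units [-0.03 -0.04  4.72] | at [465.4 101.6 307. ] a -0.033 w 0.652 ff 0.0 wf [ 0.2 -0.2  0.1] tilt [0. 0.] t 10.35 q [ 0.15  0.38  2.08  0.    0.68 -1.39]
```

View pics/c3.png

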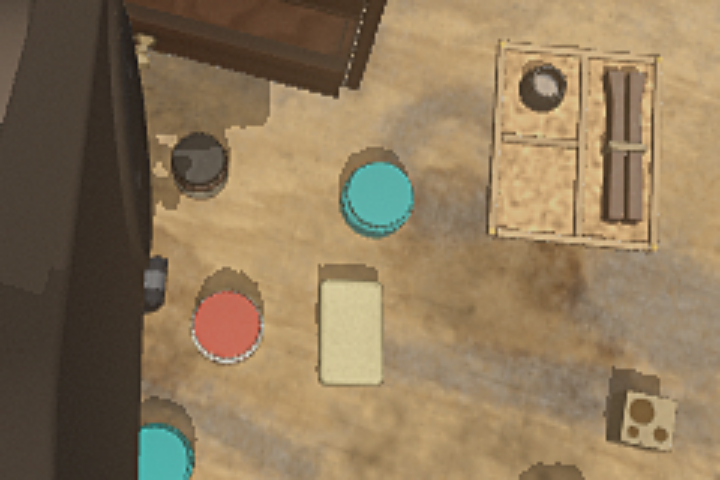

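The crop shows the clamp flat and centred in the long bay at (625,145), with the loupe undisturbed at (543,87). The tall pot is next.

>>> play_rows(
  moves=[
    {"tx":-0.02,"ty":-0.02,"tz":0.9,"wx":0,"wy":0,"wz":0,"grip":0.65},
    {"tx":0,"ty":0,"tz":0.9,"wx":0,"wy":0,"wz":0,"grip":0.65},
    {"tx":0,"ty":0,"tz":0.9,"wx":0,"wy":0,"wz":0,"grip":0.65},
    {"tx":0,"ty":0,"tz":0.9,"wx":0,"wy":0,"wz":0,"grip":0.65},
    {"tx":0,"ty":0,"tz":0.6,"wx":0,"wy":0,"wz":0,"grip":0.65},
    {"tx":0,"ty":0,"tz":0.4,"wx":0,"wy":0,"wz":0,"grip":0.65},
    {"tx":0,"ty":0,"tz":0.12,"wx":0,"wy":0,"wz":0,"grip":0.65},
    {"tx":0,"ty":0,"tz":0,"wx":0,"wy":0,"wz":0,"grip":0.65},
  ],
)

```text
time: 11.15
eef_pos: [466.5, 99.8, 188.5]
orientation: [[-0.999, 0.035, -0.0], [0.035, 0.999, -0.0], [0.0, -0.0, -1.0]]
wrist_force: [-0.1, -0.1, -0.2]
width: 0.651
finger_force: 0.0
```

>>> play_rows(
  moves=[
    {"tx":0,"ty":0,"tz":0,"wx":0,"wy":0,"wz":0,"grip":0.4},
    {"tx":0,"ty":0,"tz":0,"wx":0,"wy":0,"wz":0,"grip":0},
    {"tx":0,"ty":0,"tz":0,"wx":0,"wy":0,"wz":0,"grip":0},
    {"tx":0,"ty":0,"tz":0,"wx":0,"wy":0,"wz":0,"grip":0},
    {"tx":0,"ty":0,"tz":0,"wx":0,"wy":0,"wz":0,"grip":0},
  ],
)

```text
time: 11.65
eef_pos: [466.6, 100.1, 189.4]
orientation: [[-0.999, 0.035, 0.001], [0.035, 0.999, 0.0], [-0.001, 0.0, -1.0]]
wrist_force: [-0.2, -1.5, 7.6]
width: 0.405
finger_force: 58.9
```

```bash
python3 -c "
from h import *
go(579.5,-223.2,195,-.035)"
```

```text
wz 0.0 units [ -4.97 -12.77  -0.22] | at [466.6 100.1 189.4] a -0.035 w 0.405 ff 58.9 wf [-0.2 -1.5  7.6] tilt [0.001 0.   ] t 11.65 q [ 0.15  0.6   2.15 -0.    0.39 -1.39]
```

>>> play_rows(
  moves=[
    {"tx":0,"ty":0,"tz":-0.4,"wx":0,"wy":0,"wz":0,"grip":0},
    {"tx":0,"ty":0,"tz":-0.8,"wx":0,"wy":0,"wz":0,"grip":0},
    {"tx":0,"ty":0,"tz":-1,"wx":0,"wy":0,"wz":0,"grip":0},
    {"tx":0,"ty":0,"tz":-1,"wx":0,"wy":0,"wz":0,"grip":0},
    {"tx":-0.15,"ty":-0.4,"tz":-0.6,"wx":0,"wy":0,"wz":0,"grip":0},
    {"tx":-0.27,"ty":-0.7,"tz":-0.2,"wx":0,"wy":0,"wz":0,"grip":0},
    {"tx":-0.35,"ty":-0.9,"tz":0,"wx":0,"wy":0,"wz":0,"grip":0},
    {"tx":-0.35,"ty":-0.9,"tz":0,"wx":0,"wy":0,"wz":0,"grip":0},
    {"tx":-0.35,"ty":-0.9,"tz":0,"wx":0,"wy":0,"wz":0,"grip":0},
    {"tx":-0.35,"ty":-0.9,"tz":0,"wx":0,"wy":0,"wz":0,"grip":0},
  ],
)

```text
time: 12.65
eef_pos: [507.9, -19.8, 289.6]
orientation: [[-0.999, 0.035, 0.001], [0.035, 0.999, -0.0], [-0.001, -0.0, -1.0]]
wrist_force: [0.9, 0.4, -0.8]
width: 0.398
finger_force: 59.8
```

>>> play_rows(
  moves=[
    {"tx":-0.35,"ty":-0.9,"tz":0,"wx":0,"wy":0,"wz":0,"grip":0},
    {"tx":-0.35,"ty":-0.9,"tz":0,"wx":0,"wy":0,"wz":0,"grip":0},
    {"tx":-0.35,"ty":-0.9,"tz":0,"wx":0,"wy":0,"wz":0,"grip":0},
    {"tx":-0.35,"ty":-0.9,"tz":0,"wx":0,"wy":0,"wz":0,"grip":0},
    {"tx":-0.35,"ty":-0.9,"tz":0,"wx":0,"wy":0,"wz":0,"grip":0},
    {"tx":-0.35,"ty":-0.9,"tz":0,"wx":0,"wy":0,"wz":0,"grip":0},
    {"tx":-0.35,"ty":-0.9,"tz":0,"wx":0,"wy":0,"wz":0,"grip":0},
    {"tx":-0.35,"ty":-0.9,"tz":0,"wx":0,"wy":0,"wz":0,"grip":0},
    {"tx":-0.35,"ty":-0.87,"tz":0,"wx":0,"wy":0,"wz":0,"grip":0},
    {"tx":0,"ty":0,"tz":0,"wx":0,"wy":0,"wz":0,"grip":0},
  ],
)

```text
time: 13.65
eef_pos: [580.2, -225.6, 289.7]
orientation: [[-0.999, 0.036, 0.002], [0.036, 0.999, -0.001], [-0.002, -0.001, -1.0]]
wrist_force: [-0.8, 0.1, -1.0]
width: 0.4
finger_force: 59.8
```

```bash
python3 -c "
from h import *
go(579.5,-223.2,195,-.035)"
```

```text
wz -0.001 units [0.03 0.1  3.79] | at [ 580.2 -225.6  289.7] a -0.036 w 0.4 ff 59.8 wf [-0.8  0.1 -1. ] tilt [ 0.002 -0.001] t 13.65 q [-0.42  0.57  1.76 -0.    0.8  -1.95]
```

>>> play_rows(
  moves=[
    {"tx":0.03,"ty":0.1,"tz":0.7,"wx":0,"wy":0,"wz":0,"grip":0},
    {"tx":0,"ty":0,"tz":0.9,"wx":0,"wy":0,"wz":0,"grip":0},
    {"tx":0,"ty":0,"tz":0.9,"wx":0,"wy":0,"wz":0,"grip":0},
    {"tx":0,"ty":0,"tz":0.6,"wx":0,"wy":0,"wz":0,"grip":0},
    {"tx":0,"ty":0,"tz":0.4,"wx":0,"wy":0,"wz":0,"grip":0},
    {"tx":0,"ty":0,"tz":0.2,"wx":0,"wy":0,"wz":0,"grip":0},
    {"tx":0,"ty":0,"tz":0.1,"wx":0,"wy":0,"wz":0,"grip":0},
    {"tx":0,"ty":0,"tz":0.03,"wx":0,"wy":0,"wz":0,"grip":0},
    {"tx":0,"ty":0,"tz":0,"wx":0,"wy":0,"wz":0,"grip":0},
  ],
)

```text
time: 14.55
eef_pos: [579.0, -220.8, 193.5]
orientation: [[-0.999, 0.035, 0.001], [0.035, 0.999, -0.0], [-0.001, -0.0, -1.0]]
wrist_force: [-0.2, -0.0, -0.9]
width: 0.4
finger_force: 59.9
```

>>> play_rows(
  moves=[
    {"tx":0,"ty":0,"tz":0.03,"wx":0,"wy":0,"wz":0,"grip":0},
    {"tx":0,"ty":0,"tz":0,"wx":0,"wy":0,"wz":0,"grip":0},
  ],
)

```text
time: 14.75
eef_pos: [579.0, -220.9, 193.3]
orientation: [[-0.999, 0.035, 0.001], [0.035, 0.999, -0.0], [-0.001, -0.0, -1.0]]
wrist_force: [-4.5, 2.9, 15.4]
width: 0.399
finger_force: 61.5
```

>>> play_rows(
  moves=[
    {"tx":0,"ty":0,"tz":0,"wx":0,"wy":0,"wz":0,"grip":0.42},
    {"tx":0,"ty":0,"tz":0,"wx":0,"wy":0,"wz":0,"grip":0.46},
    {"tx":0,"ty":0,"tz":0,"wx":0,"wy":0,"wz":0,"grip":0.55},
    {"tx":0,"ty":0,"tz":0,"wx":0,"wy":0,"wz":0,"grip":0.55},
    {"tx":0,"ty":0,"tz":-0.4,"wx":0,"wy":0,"wz":0,"grip":0.55},
    {"tx":0,"ty":0,"tz":-0.8,"wx":0,"wy":0,"wz":0,"grip":0.55},
    {"tx":0,"ty":0,"tz":-1,"wx":0,"wy":0,"wz":0,"grip":0.6},
    {"tx":0,"ty":0,"tz":-1,"wx":0,"wy":0,"wz":0,"grip":0.75},
    {"tx":0,"ty":0,"tz":-1,"wx":0,"wy":0,"wz":0,"grip":0.75},
    {"tx":0,"ty":0,"tz":-0.4,"wx":0,"wy":0,"wz":0,"grip":0.75},
  ],
)

```text
time: 15.75
eef_pos: [579.3, -221.0, 309.9]
orientation: [[-0.999, 0.035, 0.003], [0.035, 0.999, -0.001], [-0.003, -0.001, -1.0]]
wrist_force: [0.3, -0.3, -0.7]
width: 0.747
finger_force: 0.0
```

```bash
python3 -c "
from h import *
go(462.3,-85.9,185,.045)"
```

```text
wz -0.08 units [4.43 5.61 5.  ] | at [ 579.3 -221.   309.9] a -0.035 w 0.747 ff 0.0 wf [ 0.3 -0.3 -0.7] tilt [ 0.003 -0.001] t 15.75 q [-0.41  0.54  1.76 -0.    0.84 -1.95]
```

>>> play_rows(
  moves=[
    {"tx":0,"ty":0,"tz":0,"wx":0,"wy":0,"wz":-0.08,"grip":0.75},
    {"tx":0.63,"ty":0.8,"tz":0,"wx":0,"wy":0,"wz":0,"grip":0.75},
    {"tx":0.63,"ty":0.8,"tz":0,"wx":0,"wy":0,"wz":0,"grip":0.75},
    {"tx":0.63,"ty":0.8,"tz":0,"wx":0,"wy":0,"wz":0,"grip":0.75},
    {"tx":0.63,"ty":0.8,"tz":0,"wx":0,"wy":0,"wz":0,"grip":0.75},
    {"tx":0.63,"ty":0.8,"tz":0,"wx":0,"wy":0,"wz":0,"grip":0.75},
    {"tx":0.63,"ty":0.8,"tz":0,"wx":0,"wy":0,"wz":0,"grip":0.75},
    {"tx":0.65,"ty":0.81,"tz":0,"wx":0,"wy":0,"wz":0,"grip":0.75},
    {"tx":0,"ty":0,"tz":0,"wx":0,"wy":0,"wz":0,"grip":0.75},
  ],
)

```text
time: 16.65
eef_pos: [459.4, -83.9, 306.7]
orientation: [[-0.999, -0.046, -0.003], [-0.046, 0.999, 0.001], [0.003, 0.001, -1.0]]
wrist_force: [0.5, 0.7, -0.4]
width: 0.752
finger_force: 0.0
```

```bash
python3 -c "
from h import *
go(462.3,-85.9,180,.045)"
```

```text
wz 0.001 units [-0.11 -0.09  5.07] | at [459.4 -83.9 306.7] a 0.046 w 0.752 ff 0.0 wf [ 0.5  0.7 -0.4] tilt [-0.003  0.001] t 16.65 q [-0.25  0.37  2.1   0.    0.67 -1.86]
```

>>> play_rows(
  moves=[
    {"tx":-0.04,"ty":-0.03,"tz":0.8,"wx":0,"wy":0,"wz":0,"grip":0.75},
    {"tx":0,"ty":0,"tz":0.9,"wx":0,"wy":0,"wz":0,"grip":0.75},
    {"tx":0,"ty":0,"tz":0.9,"wx":0,"wy":0,"wz":0,"grip":0.75},
    {"tx":0,"ty":0,"tz":0.9,"wx":0,"wy":0,"wz":0,"grip":0.75},
    {"tx":0,"ty":0,"tz":0.8,"wx":0,"wy":0,"wz":0,"grip":0.75},
    {"tx":0,"ty":0,"tz":0.5,"wx":0,"wy":0,"wz":0,"grip":0.75},
    {"tx":0,"ty":0,"tz":0.27,"wx":0,"wy":0,"wz":0,"grip":0.75},
    {"tx":0,"ty":0,"tz":0,"wx":0,"wy":0,"wz":0,"grip":0.75},
  ],
)

```text
time: 17.45
eef_pos: [462.8, -86.5, 179.7]
orientation: [[-0.999, -0.045, -0.001], [-0.045, 0.999, 0.0], [0.001, 0.0, -1.0]]
wrist_force: [0.3, 0.6, 0.4]
width: 0.753
finger_force: 0.0
```

>>> play_rows(
  moves=[
    {"tx":0,"ty":0,"tz":0,"wx":0,"wy":0,"wz":0,"grip":0.5},
    {"tx":0,"ty":0,"tz":0,"wx":0,"wy":0,"wz":0,"grip":0},
    {"tx":0,"ty":0,"tz":0,"wx":0,"wy":0,"wz":0,"grip":0},
    {"tx":0,"ty":0,"tz":0,"wx":0,"wy":0,"wz":0,"grip":0},
    {"tx":0,"ty":0,"tz":0,"wx":0,"wy":0,"wz":0,"grip":0},
  ],
)

```text
time: 17.95
eef_pos: [463.0, -86.4, 181.1]
orientation: [[-0.999, -0.045, 0.001], [-0.045, 0.999, -0.0], [-0.001, -0.0, -1.0]]
wrist_force: [-2.0, 0.4, 8.8]
width: 0.518
finger_force: 62.3
```

```bash
python3 -c "
from h import *
go(430.1,231.5,280,-1.621)
go(460,150,280,.045)"
```

```text
wz 1.666 units [12.64 -1.95 -3.96] | at [463.  -86.4 181.1] a 0.045 w 0.518 ff 62.3 wf [-2.   0.4  8.8] tilt [ 0.001 -0.   ] t 17.95 q [-0.25  0.61  2.17 -0.    0.36 -1.86]
wz 0.0 units [-0.31  9.45 -3.96] | at [463.  -86.4 181.1] a 0.045 w 0.518 ff 62.3 wf [-2.   0.4  8.8] tilt [ 0.001 -0.   ] t 17.95 q [-0.25  0.61  2.17 -0.    0.36 -1.86]
```

>>> play_rows(
  moves=[
    {"tx":0,"ty":0,"tz":-0.4,"wx":0,"wy":0,"wz":0,"grip":0},
    {"tx":0,"ty":0,"tz":-0.8,"wx":0,"wy":0,"wz":0,"grip":0},
    {"tx":0,"ty":0,"tz":-1,"wx":0,"wy":0,"wz":0,"grip":0},
    {"tx":0,"ty":0,"tz":-1,"wx":0,"wy":0,"wz":0,"grip":0},
    {"tx":0,"ty":0,"tz":-0.8,"wx":0,"wy":0,"wz":0,"grip":0},
    {"tx":0,"ty":0,"tz":0,"wx":0,"wy":0,"wz":0.139,"grip":0},
    {"tx":0,"ty":0,"tz":0,"wx":0,"wy":0,"wz":0.139,"grip":0},
    {"tx":0,"ty":0,"tz":0,"wx":0,"wy":0,"wz":0.139,"grip":0},
    {"tx":0,"ty":0,"tz":0,"wx":0,"wy":0,"wz":0.139,"grip":0},
    {"tx":0,"ty":0,"tz":0,"wx":0,"wy":0,"wz":0.139,"grip":0},
  ],
)

```text
time: 18.95
eef_pos: [462.7, -86.3, 281.1]
orientation: [[-0.793, 0.61, 0.001], [0.61, 0.793, -0.0], [-0.001, 0.0, -1.0]]
wrist_force: [-0.4, 0.5, -1.9]
width: 0.523
finger_force: 62.1
```

>>> play_rows(
  moves=[
    {"tx":0,"ty":0,"tz":0,"wx":0,"wy":0,"wz":0.139,"grip":0},
    {"tx":0,"ty":0,"tz":0,"wx":0,"wy":0,"wz":0.139,"grip":0},
    {"tx":0,"ty":0,"tz":0,"wx":0,"wy":0,"wz":0.139,"grip":0},
    {"tx":0,"ty":0,"tz":0,"wx":0,"wy":0,"wz":0.139,"grip":0},
    {"tx":0,"ty":0,"tz":0,"wx":0,"wy":0,"wz":0.139,"grip":0},
    {"tx":0,"ty":0,"tz":0,"wx":0,"wy":0,"wz":0.139,"grip":0},
    {"tx":0,"ty":0,"tz":0,"wx":0,"wy":0,"wz":0.137,"grip":0},
    {"tx":0,"ty":0,"tz":0,"wx":0,"wy":0,"wz":0,"grip":0},
  ],
)

```text
time: 19.75
eef_pos: [462.7, -86.3, 281.0]
orientation: [[0.053, 0.999, 0.001], [0.999, -0.053, -0.0], [-0.0, 0.001, -1.0]]
wrist_force: [-0.4, -0.6, -1.7]
width: 0.524
finger_force: 62.1
```

```bash
python3 -c "
from h import *
go(430.1,231.5,280,-1.621)"
```

```text
wz -0.002 units [12.63 -1.94  0.04] | at [462.7 -86.3 281. ] a -1.623 w 0.524 ff 62.1 wf [-0.4 -0.6 -1.7] tilt [ 0.001 -0.   ] t 19.75 q [-0.25  0.42  2.12  0.    0.61 -0.2 ]
```

>>> play_rows(
  moves=[
    {"tx":0.5,"ty":-0.08,"tz":0,"wx":0,"wy":0,"wz":0,"grip":0},
    {"tx":0.9,"ty":-0.14,"tz":0,"wx":0,"wy":0,"wz":0,"grip":0},
    {"tx":0.9,"ty":-0.14,"tz":0,"wx":0,"wy":0,"wz":0,"grip":0},
    {"tx":0.9,"ty":-0.14,"tz":0,"wx":0,"wy":0,"wz":0,"grip":0},
    {"tx":0.9,"ty":-0.14,"tz":0,"wx":0,"wy":0,"wz":0,"grip":0},
    {"tx":0.9,"ty":-0.14,"tz":0,"wx":0,"wy":0,"wz":0,"grip":0},
    {"tx":0.9,"ty":-0.14,"tz":0,"wx":0,"wy":0,"wz":0,"grip":0},
    {"tx":0.9,"ty":-0.14,"tz":0,"wx":0,"wy":0,"wz":0,"grip":0},
    {"tx":0.9,"ty":-0.14,"tz":0,"wx":0,"wy":0,"wz":0,"grip":0},
    {"tx":0.9,"ty":-0.14,"tz":0,"wx":0,"wy":0,"wz":0,"grip":0},
  ],
)

```text
time: 20.75
eef_pos: [439.4, 131.5, 280.5]
orientation: [[0.046, 0.999, -0.0], [0.999, -0.046, 0.0], [0.0, -0.0, -1.0]]
wrist_force: [0.4, -1.1, -1.8]
width: 0.516
finger_force: 62.1
```

>>> play_rows(
  moves=[
    {"tx":0.9,"ty":-0.14,"tz":0,"wx":0,"wy":0,"wz":0,"grip":0},
    {"tx":0.9,"ty":-0.14,"tz":0,"wx":0,"wy":0,"wz":0,"grip":0},
    {"tx":0.9,"ty":-0.14,"tz":0,"wx":0,"wy":0,"wz":0,"grip":0},
    {"tx":0.8,"ty":-0.12,"tz":0,"wx":0,"wy":0,"wz":0,"grip":0},
    {"tx":0.53,"ty":-0.06,"tz":0,"wx":0,"wy":0,"wz":0,"grip":0},
    {"tx":0,"ty":0,"tz":0,"wx":0,"wy":0,"wz":0,"grip":0},
    {"tx":0,"ty":0,"tz":0,"wx":0,"wy":0,"wz":0,"grip":0},
  ],
)

```text
time: 21.45
eef_pos: [429.8, 231.4, 280.2]
orientation: [[0.048, 0.999, -0.0], [0.999, -0.048, -0.0], [-0.0, -0.0, -1.0]]
wrist_force: [0.7, -0.2, -2.2]
width: 0.519
finger_force: 62.1
```

```bash
python3 -c "
from h import *
s=snap('scene');cv2.imwrite('pics/s2.png',cv2.resize(s['frame'][150:330,130:420,::-1],None,fx=2.7,fy=2.7))
go(430.1,231.5,186,-1.621)"
```

```text
wz 0.001 units [0.02 0.01 3.77] | at [429.9 231.  280.2] a -1.62 w 0.519 ff 62.1 wf [-0.1 -0.7 -1.5] tilt [-0. -0.] t 21.5 q [ 0.43  0.44  2.08 -0.    0.63  0.48]
```

View pics/s2.png

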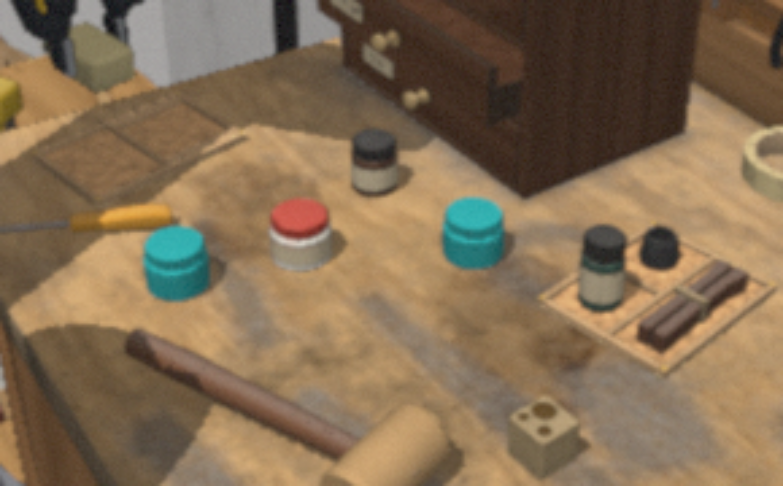

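The view shows tray_three complete: tall pot upright at (602,270), loupe at (659,247) and clamp at (693,305). The pumice is held at (100,58), above tray_two.

>>> play_rows(
  moves=[
    {"tx":0.02,"ty":0.01,"tz":0.7,"wx":0,"wy":0,"wz":0,"grip":0},
    {"tx":0,"ty":0,"tz":0.9,"wx":0,"wy":0,"wz":0,"grip":0},
    {"tx":0,"ty":0,"tz":0.9,"wx":0,"wy":0,"wz":0,"grip":0},
    {"tx":0,"ty":0,"tz":0.6,"wx":0,"wy":0,"wz":0,"grip":0},
    {"tx":0,"ty":0,"tz":0.4,"wx":0,"wy":0,"wz":0,"grip":0},
    {"tx":0,"ty":0,"tz":0.2,"wx":0,"wy":0,"wz":0,"grip":0},
    {"tx":0,"ty":0,"tz":0.08,"wx":0,"wy":0,"wz":0,"grip":0},
    {"tx":0,"ty":0,"tz":0.03,"wx":0,"wy":0,"wz":0,"grip":0},
    {"tx":0,"ty":0,"tz":0,"wx":0,"wy":0,"wz":0,"grip":0},
  ],
)

```text
time: 22.4
eef_pos: [430.6, 232.0, 185.4]
orientation: [[0.05, 0.999, 0.001], [0.999, -0.05, 0.0], [0.0, 0.001, -1.0]]
wrist_force: [-0.7, -0.4, -1.3]
width: 0.517
finger_force: 62.1
```

>>> play_rows(
  moves=[
    {"tx":0,"ty":0,"tz":0.03,"wx":0,"wy":0,"wz":0,"grip":0},
    {"tx":0,"ty":0,"tz":0.01,"wx":0,"wy":0,"wz":0,"grip":0},
    {"tx":0,"ty":0,"tz":0,"wx":0,"wy":0,"wz":0,"grip":0},
  ],
)

```text
time: 22.7
eef_pos: [430.6, 232.0, 185.1]
orientation: [[0.05, 0.999, 0.001], [0.999, -0.05, 0.0], [0.001, 0.001, -1.0]]
wrist_force: [-2.6, -2.7, 18.5]
width: 0.519
finger_force: 64.6
```

>>> play_rows(
  moves=[
    {"tx":0,"ty":0,"tz":0,"wx":0,"wy":0,"wz":0,"grip":0.54},
    {"tx":0,"ty":0,"tz":0,"wx":0,"wy":0,"wz":0,"grip":0.58},
    {"tx":0,"ty":0,"tz":0,"wx":0,"wy":0,"wz":0,"grip":0.68},
    {"tx":0,"ty":0,"tz":0,"wx":0,"wy":0,"wz":0,"grip":0.68},
    {"tx":0,"ty":0,"tz":-0.4,"wx":0,"wy":0,"wz":0,"grip":0.68},
    {"tx":0,"ty":0,"tz":-0.8,"wx":0,"wy":0,"wz":0,"grip":0.68},
    {"tx":0,"ty":0,"tz":-1,"wx":0,"wy":0,"wz":0,"grip":0.8},
    {"tx":0,"ty":0,"tz":-1,"wx":0,"wy":0,"wz":0,"grip":0.8},
    {"tx":0,"ty":0,"tz":-0.8,"wx":0,"wy":0,"wz":0,"grip":0.8},
    {"tx":0,"ty":0,"tz":0,"wx":0,"wy":0,"wz":0,"grip":0.8},
  ],
)

```text
time: 23.7
eef_pos: [431.0, 232.2, 286.8]
orientation: [[0.05, 0.999, 0.004], [0.999, -0.05, 0.002], [0.002, 0.004, -1.0]]
wrist_force: [0.1, 0.3, -0.9]
width: 0.799
finger_force: 0.0
```

```bash
python3 -c "
from h import *
go(461.2,1,284,-1.62)
go(461.2,1,284,-.05)"
```

```text
wz -0.001 units [-9.18  1.66  0.11] | at [431.  232.2 286.8] a -1.621 w 0.799 ff 0.0 wf [ 0.1  0.3 -0.9] tilt [0.004 0.002] t 23.7 q [ 0.43  0.43  2.07 -0.    0.64  0.48]
wz -1.571 units [-1.67 -9.18  0.11] | at [431.  232.2 286.8] a -1.621 w 0.799 ff 0.0 wf [ 0.1  0.3 -0.9] tilt [0.004 0.002] t 23.7 q [ 0.43  0.43  2.07 -0.    0.64  0.48]
```

>>> play_rows(
  moves=[
    {"tx":0,"ty":0,"tz":0,"wx":0,"wy":0,"wz":-0.143,"grip":0.9},
    {"tx":0,"ty":0,"tz":0,"wx":0,"wy":0,"wz":-0.143,"grip":0.9},
    {"tx":0,"ty":0,"tz":0,"wx":0,"wy":0,"wz":-0.143,"grip":0.9},
    {"tx":0,"ty":0,"tz":0,"wx":0,"wy":0,"wz":-0.143,"grip":0.9},
    {"tx":0,"ty":0,"tz":0,"wx":0,"wy":0,"wz":-0.143,"grip":0.9},
    {"tx":0,"ty":0,"tz":0,"wx":0,"wy":0,"wz":-0.143,"grip":0.9},
    {"tx":0,"ty":0,"tz":0,"wx":0,"wy":0,"wz":-0.143,"grip":0.9},
    {"tx":0,"ty":0,"tz":0,"wx":0,"wy":0,"wz":-0.143,"grip":0.9},
    {"tx":0,"ty":0,"tz":0,"wx":0,"wy":0,"wz":-0.143,"grip":0.9},
    {"tx":0,"ty":0,"tz":0,"wx":0,"wy":0,"wz":-0.143,"grip":0.9},
  ],
)

```text
time: 24.7
eef_pos: [430.1, 231.8, 283.7]
orientation: [[-0.983, 0.184, -0.001], [0.184, 0.983, -0.0], [0.001, -0.0, -1.0]]
wrist_force: [0.4, 0.6, -1.0]
width: 0.903
finger_force: 0.0
```

>>> play_rows(
  moves=[
    {"tx":0,"ty":0,"tz":0,"wx":0,"wy":0,"wz":-0.141,"grip":0.9},
    {"tx":-0.1,"ty":-0.6,"tz":0,"wx":0,"wy":0,"wz":0,"grip":0.9},
    {"tx":-0.18,"ty":-0.98,"tz":0,"wx":0,"wy":0,"wz":0,"grip":0.9},
    {"tx":-0.18,"ty":-0.98,"tz":0,"wx":0,"wy":0,"wz":0,"grip":0.9},
    {"tx":-0.18,"ty":-0.98,"tz":0,"wx":0,"wy":0,"wz":0,"grip":0.9},
    {"tx":-0.18,"ty":-0.98,"tz":0,"wx":0,"wy":0,"wz":0,"grip":0.9},
    {"tx":-0.18,"ty":-0.98,"tz":0,"wx":0,"wy":0,"wz":0,"grip":0.9},
    {"tx":-0.18,"ty":-0.98,"tz":0,"wx":0,"wy":0,"wz":0,"grip":0.9},
    {"tx":-0.18,"ty":-0.98,"tz":0,"wx":0,"wy":0,"wz":0,"grip":0.9},
    {"tx":-0.18,"ty":-0.98,"tz":0,"wx":0,"wy":0,"wz":0,"grip":0.9},
  ],
)

```text
time: 25.7
eef_pos: [457.9, 17.5, 283.8]
orientation: [[-0.999, 0.054, -0.001], [0.054, 0.999, -0.0], [0.001, -0.0, -1.0]]
wrist_force: [0.3, -1.0, 0.1]
width: 0.9
finger_force: 0.0
```

>>> play_rows(
  moves=[
    {"tx":-0.13,"ty":-0.74,"tz":0,"wx":0,"wy":0,"wz":0,"grip":0.9},
    {"tx":0,"ty":0,"tz":0,"wx":0,"wy":0,"wz":0,"grip":0.9},
    {"tx":0,"ty":0,"tz":0,"wx":0,"wy":0,"wz":0,"grip":0.9},
  ],
)

```text
time: 26.0
eef_pos: [460.3, -0.0, 283.8]
orientation: [[-0.999, 0.054, -0.001], [0.054, 0.999, 0.0], [0.001, 0.0, -1.0]]
wrist_force: [-0.2, 0.4, -0.1]
width: 0.9
finger_force: 0.0
```

```bash
python3 -c "
from h import *
s=snap('top');cv2.imwrite('pics/c4.png',cv2.resize(s['frame'][150:330,130:380,::-1],None,fx=3,fy=3))
go(461.2,1,177,-.05)"
```

```text
wz -0.002 units [-0.04  0.02  4.27] | at [460.3   0.5 283.8] a -0.052 w 0.898 ff 0.0 wf [-0.5  0.9 -0. ] tilt [-0.001  0.   ] t 26.05 q [-0.06  0.4   2.14  0.    0.6  -1.58]
```

View pics/c4.png

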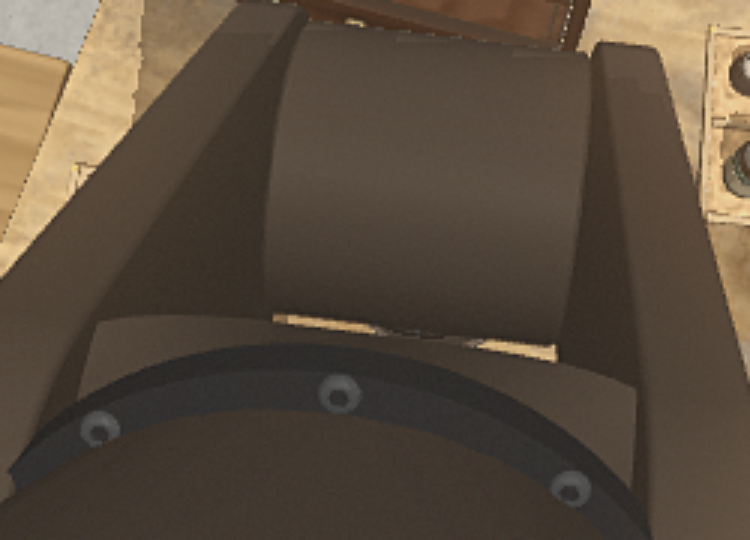

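The arm covers this view, so it shows nothing useful. The pot hasn't been disturbed, so I'll go down on it.

>>> play_rows(
  moves=[
    {"tx":-0.03,"ty":0.02,"tz":0.7,"wx":0,"wy":0,"wz":0,"grip":0.9},
    {"tx":0,"ty":0,"tz":0.9,"wx":0,"wy":0,"wz":0,"grip":0.9},
    {"tx":0,"ty":0,"tz":0.9,"wx":0,"wy":0,"wz":0,"grip":0.9},
    {"tx":0,"ty":0,"tz":0.9,"wx":0,"wy":0,"wz":0,"grip":0.9},
    {"tx":0,"ty":0,"tz":0.5,"wx":0,"wy":0,"wz":0,"grip":0.9},
    {"tx":0,"ty":0,"tz":0.27,"wx":0,"wy":0,"wz":0,"grip":0.9},
    {"tx":0,"ty":0,"tz":0.1,"wx":0,"wy":0,"wz":0,"grip":0.9},
    {"tx":0,"ty":0,"tz":0,"wx":0,"wy":0,"wz":0,"grip":0.9},
  ],
)

```text
time: 26.85
eef_pos: [461.5, 1.4, 177.3]
orientation: [[-0.999, 0.05, -0.0], [0.05, 0.999, 0.0], [0.0, 0.0, -1.0]]
wrist_force: [-0.6, 0.3, 0.3]
width: 0.9
finger_force: 0.0
```

>>> play_rows(
  moves=[
    {"tx":0,"ty":0,"tz":0,"wx":0,"wy":0,"wz":0,"grip":0.65},
    {"tx":0,"ty":0,"tz":0,"wx":0,"wy":0,"wz":0,"grip":0.5},
    {"tx":0,"ty":0,"tz":0,"wx":0,"wy":0,"wz":0,"grip":0},
    {"tx":0,"ty":0,"tz":0,"wx":0,"wy":0,"wz":0,"grip":0},
    {"tx":0,"ty":0,"tz":0,"wx":0,"wy":0,"wz":0,"grip":0},
    {"tx":0,"ty":0,"tz":0,"wx":0,"wy":0,"wz":0,"grip":0},
  ],
)

```text
time: 27.45
eef_pos: [461.7, 1.0, 178.2]
orientation: [[-0.999, 0.05, 0.001], [0.05, 0.999, -0.0], [-0.001, -0.0, -1.0]]
wrist_force: [-2.3, -0.4, 19.3]
width: 0.574
finger_force: 59.0
```

```bash
python3 -c "
from h import *
go(510,227.3,280,-.05)"
```

```text
wz 0.0 units [-1.48  9.14 -4.07] | at [461.7   1.  178.2] a -0.05 w 0.574 ff 59.0 wf [-2.3 -0.4 19.3] tilt [ 0.001 -0.   ] t 27.45 q [-0.06  0.61  2.19 -0.    0.34 -1.58]
```

>>> play_rows(
  moves=[
    {"tx":0,"ty":0,"tz":-0.4,"wx":0,"wy":0,"wz":0,"grip":0},
    {"tx":0,"ty":0,"tz":-0.8,"wx":0,"wy":0,"wz":0,"grip":0},
    {"tx":0,"ty":0,"tz":-1,"wx":0,"wy":0,"wz":0,"grip":0},
    {"tx":0,"ty":0,"tz":-1,"wx":0,"wy":0,"wz":0,"grip":0},
    {"tx":0,"ty":0,"tz":-0.8,"wx":0,"wy":0,"wz":0,"grip":0},
    {"tx":-0.08,"ty":0.5,"tz":0,"wx":0,"wy":0,"wz":0,"grip":0},
    {"tx":-0.14,"ty":0.85,"tz":0,"wx":0,"wy":0,"wz":0,"grip":0},
    {"tx":-0.14,"ty":0.85,"tz":0,"wx":0,"wy":0,"wz":0,"grip":0},
    {"tx":-0.14,"ty":0.85,"tz":0,"wx":0,"wy":0,"wz":0,"grip":0},
    {"tx":-0.14,"ty":0.85,"tz":0,"wx":0,"wy":0,"wz":0,"grip":0},
  ],
)

```text
time: 28.45
eef_pos: [482.2, 99.0, 276.9]
orientation: [[-0.999, 0.05, -0.0], [0.05, 0.999, -0.0], [0.0, -0.0, -1.0]]
wrist_force: [1.2, 0.4, -0.7]
width: 0.571
finger_force: 62.6
```

>>> play_rows(
  moves=[
    {"tx":-0.14,"ty":0.85,"tz":0,"wx":0,"wy":0,"wz":0,"grip":0},
    {"tx":-0.14,"ty":0.85,"tz":0,"wx":0,"wy":0,"wz":0,"grip":0},
    {"tx":-0.14,"ty":0.85,"tz":0,"wx":0,"wy":0,"wz":0,"grip":0},
    {"tx":-0.14,"ty":0.85,"tz":0,"wx":0,"wy":0,"wz":0,"grip":0},
    {"tx":-0.14,"ty":0.85,"tz":0,"wx":0,"wy":0,"wz":0,"grip":0},
    {"tx":-0.14,"ty":0.85,"tz":0,"wx":0,"wy":0,"wz":0,"grip":0},
    {"tx":0,"ty":0.14,"tz":0,"wx":0,"wy":0,"wz":0,"grip":0},
    {"tx":0,"ty":0,"tz":0,"wx":0,"wy":0,"wz":0,"grip":0},
    {"tx":0,"ty":0,"tz":0,"wx":0,"wy":0,"wz":0,"grip":0},
  ],
)

```text
time: 29.35
eef_pos: [509.3, 227.1, 276.9]
orientation: [[-0.999, 0.05, -0.001], [0.05, 0.999, -0.0], [0.001, -0.001, -1.0]]
wrist_force: [-0.1, -0.5, -0.7]
width: 0.573
finger_force: 62.6
```

```bash
python3 -c "
from h import *
s=snap('scene');cv2.imwrite('pics/s3.png',cv2.resize(s['frame'][130:300,110:380,::-1],None,fx=2.9,fy=2.9))
go(511,227.3,183,-.05)"
```

```text
wz -0.0 units [-0.06  0.02  3.76] | at [509.4 226.9 277. ] a -0.05 w 0.57 ff 62.6 wf [ 0.1 -0.1 -1.1] tilt [-0.001 -0.   ] t 29.4 q [ 0.36  0.52  1.92 -0.    0.7  -1.16]
```

View pics/s3.png

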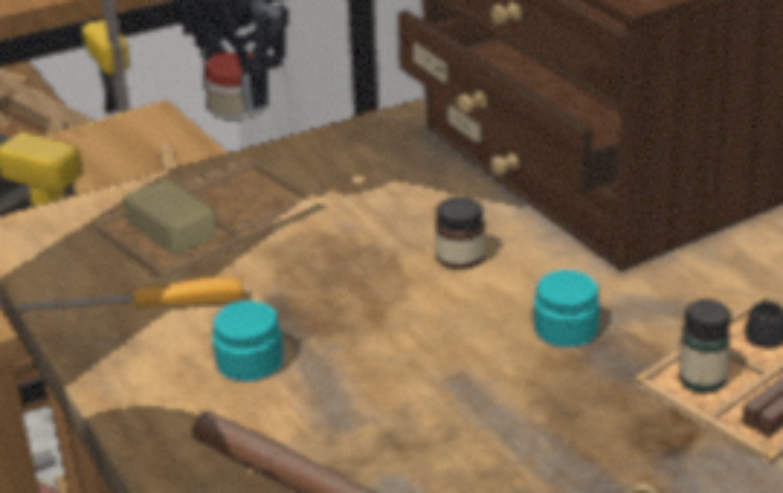

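The pumice sits flat in the oblong bay at (170,215), and the wide pot is held upright at (235,90) above the square bay.

>>> play_rows(
  moves=[
    {"tx":-0.06,"ty":0.02,"tz":0.7,"wx":0,"wy":0,"wz":0,"grip":0},
    {"tx":0,"ty":0,"tz":0.9,"wx":0,"wy":0,"wz":0,"grip":0},
    {"tx":0,"ty":0,"tz":0.9,"wx":0,"wy":0,"wz":0,"grip":0},
    {"tx":0,"ty":0,"tz":0.6,"wx":0,"wy":0,"wz":0,"grip":0},
    {"tx":0,"ty":0,"tz":0.4,"wx":0,"wy":0,"wz":0,"grip":0},
    {"tx":0,"ty":0,"tz":0.2,"wx":0,"wy":0,"wz":0,"grip":0},
    {"tx":0,"ty":0,"tz":0.05,"wx":0,"wy":0,"wz":0,"grip":0},
    {"tx":0,"ty":0,"tz":0.02,"wx":0,"wy":0,"wz":0,"grip":0},
    {"tx":0,"ty":0,"tz":0,"wx":0,"wy":0,"wz":0,"grip":0},
  ],
)

```text
time: 30.3
eef_pos: [511.5, 227.9, 183.5]
orientation: [[-0.999, 0.05, 0.001], [0.05, 0.999, 0.0], [-0.001, 0.0, -1.0]]
wrist_force: [-0.0, -0.3, 0.0]
width: 0.571
finger_force: 62.5
```

>>> play_rows(
  moves=[
    {"tx":0,"ty":0,"tz":0.03,"wx":0,"wy":0,"wz":0,"grip":0},
    {"tx":0,"ty":0,"tz":0.02,"wx":0,"wy":0,"wz":0,"grip":0},
    {"tx":0,"ty":0,"tz":0,"wx":0,"wy":0,"wz":0,"grip":0},
  ],
)

```text
time: 30.6
eef_pos: [511.4, 228.0, 182.3]
orientation: [[-0.999, 0.05, 0.001], [0.05, 0.999, 0.0], [-0.001, 0.0, -1.0]]
wrist_force: [-1.2, -0.6, 8.4]
width: 0.572
finger_force: 63.5
```

Contact at 8 N, so I'll release, lift and back the arm away from the cameras' view.

>>> play_rows(
  moves=[
    {"tx":0,"ty":0,"tz":0,"wx":0,"wy":0,"wz":0,"grip":0.59},
    {"tx":0,"ty":0,"tz":0,"wx":0,"wy":0,"wz":0,"grip":0.63},
    {"tx":0,"ty":0,"tz":0,"wx":0,"wy":0,"wz":0,"grip":0.75},
    {"tx":0,"ty":0,"tz":0,"wx":0,"wy":0,"wz":0,"grip":0.8},
    {"tx":0,"ty":0,"tz":-0.4,"wx":0,"wy":0,"wz":0,"grip":0.8},
    {"tx":0,"ty":0,"tz":-0.8,"wx":0,"wy":0,"wz":0,"grip":0.8},
    {"tx":0,"ty":0,"tz":-1,"wx":0,"wy":0,"wz":0,"grip":0.8},
    {"tx":0,"ty":0,"tz":-1,"wx":0,"wy":0,"wz":0,"grip":0.8},
    {"tx":0,"ty":0,"tz":-1,"wx":0,"wy":0,"wz":0,"grip":0.8},
    {"tx":0,"ty":0,"tz":-1,"wx":0,"wy":0,"wz":0,"grip":0.8},
  ],
)

```text
time: 31.6
eef_pos: [511.1, 227.8, 313.5]
orientation: [[-0.999, 0.05, 0.0], [0.05, 0.999, 0.0], [-0.0, 0.0, -1.0]]
wrist_force: [-0.4, -0.6, -0.5]
width: 0.802
finger_force: 0.0
```

>>> play_rows(
  moves=[
    {"tx":0.3,"ty":0.9,"tz":0,"wx":0,"wy":0,"wz":0,"grip":0.8},
    {"tx":0.3,"ty":0.9,"tz":0,"wx":0,"wy":0,"wz":0,"grip":0.8},
    {"tx":0.3,"ty":0.9,"tz":0,"wx":0,"wy":0,"wz":0,"grip":0.8},
    {"tx":0.3,"ty":0.9,"tz":0,"wx":0,"wy":0,"wz":0,"grip":0.8},
    {"tx":0.3,"ty":0.9,"tz":0,"wx":0,"wy":0,"wz":0,"grip":0.8},
    {"tx":0.3,"ty":0.9,"tz":0,"wx":0,"wy":0,"wz":0,"grip":0.8},
    {"tx":0.3,"ty":0.9,"tz":0,"wx":0,"wy":0,"wz":0,"grip":0.8},
    {"tx":0.3,"ty":0.9,"tz":0,"wx":0,"wy":0,"wz":0,"grip":0.8},
    {"tx":0,"ty":0,"tz":0,"wx":0,"wy":0,"wz":0,"grip":0.8},
  ],
)

```text
time: 32.5
eef_pos: [459.5, 412.9, 312.4]
orientation: [[-0.999, 0.048, 0.001], [0.048, 0.999, 0.001], [-0.001, 0.001, -1.0]]
wrist_force: [-0.6, -0.4, 0.2]
width: 0.8
finger_force: 0.0
```

```bash
python3 -c "
from h import *
s=snap('top');cv2.imwrite('pics/c5.png',cv2.resize(s['frame'][140:340,130:440,::-1],None,fx=2.5,fy=2.5))
s=snap('scene');cv2.imwrite('pics/s4.png',cv2.resize(s['frame'][130:330,110:430,::-1],None,fx=2.5,fy=2.5))
go(511,227.3,183,-.05)"
```

```text
wz 0.001 units [-2.4  -7.23  5.16] | at [460.  410.8 312.1] a -0.049 w 0.799 ff 0.0 wf [ 0.6 -0.2  0. ] tilt [ 0. -0.] t 32.6 q [ 0.68  0.54  1.76 -0.    0.84 -0.84]
```

View pics/c5.png

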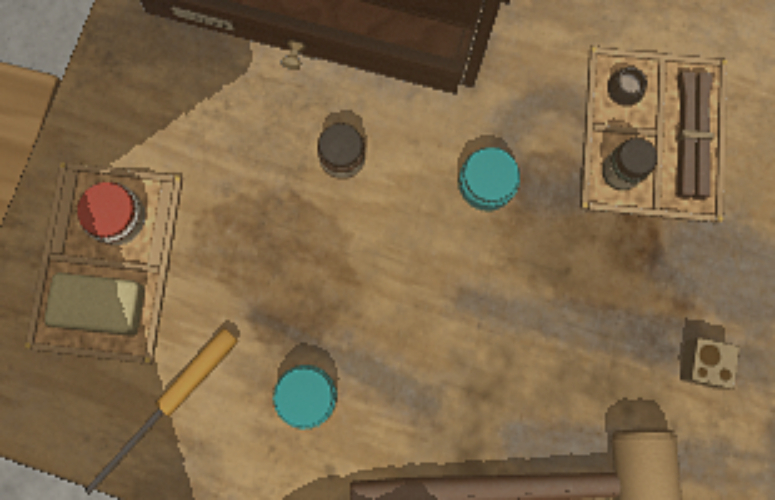

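View pics/s4.png

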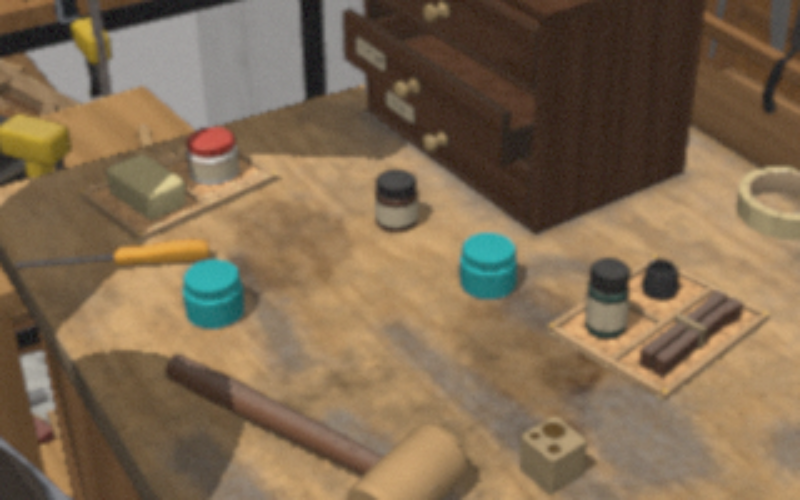

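Both views show everything upright in its bay. The wide pot (105,210) and pumice (93,304) are in tray_two. The tall pot (630,160), loupe (627,85) and clamp (693,133) are in tray_three. The middle pot (341,147) and doming block (715,360) haven't moved, and the first floor contact in each bay came about 4 mm above the bench, which matches the bay floors.

```bash
python3 -c "
from h import *
print(manip.close_job())"
```

```text
the job is handed in; nothing more can be done
None
```

I handed the job in at about 33 s with both kits made up in the order asked; the last pictures show all four items upright in their bays, and the loupe, middle pot and doming block where they were.

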